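# Seat the cap on a copper tee and show it to the inspection camera

## Robot

A 6-joint arm with a two-finger parallel gripper is mounted at the origin on the work surface. World frame = base frame: x ahead of the robot, y to its left, z up, the work surface at z = 0. Lengths are in m, angles in rad, forces in N, time in s.
With the tool pointing down it reaches from about 0.35 to 0.975 m from the base axis. Payload 4.9 kg.
Tool frame: the origin (TCP) lies midway between the tips of the shut fingers; the grasp point (between the pads) lies 19 mm behind it; z points along the fingers, y is the direction in which the jaws open and shut (so a half turn about z gives the same grasp; the last joint's range is limited). The gripper opens to 85 mm and grips with 20 to 120 N. Pads are 22 mm wide; open, the fingers measure 114 mm over their backs; the gripper's body (76 mm by 85 mm) begins 54 mm behind the grasp point. The pads swing forward as they close: fully open they stand 13 mm farther back than shut.
Start: joints at [-0.119, 0.053, 1.613, -0, 1.476, -0.119], TCP at [0.625, 0, 0.231] pointing down, gripper open.
Joint ranges: [-3.01, 3.01], [-1.01, 2.22], [0.06, 2.58], [-1.02, 4.17], [0.09, 2.62], [-3.14, 3.14]. Speed limits (rad/s): [2.57, 2.57, 3.14, 3.14, 3.14, 3.14].

## Interface

Orientations are given as a unit quaternion [w, x, y, z].
In Python, from plant import state, grab_frame, camera_params, job_done, boxes_of gives the robot as it stands.
- The arm moves only by the tool step_arm, never from a script. Its argument "steps" is a list of rows, each a list of 4 numbers: the shift along the tool's x, y, z in mm, then the turn about the tool's z in degrees. A call has 1 to 8 rows; each row shifts and turns the pose as measured when the row begins, along the tool's axes as they then stand; what a row does not reach is not made up. A row lasts 1/10 s, in which the tool goes at most 50 mm and 8.59 degrees, less where a joint would pass 70% of its speed; a pose out of reach is approached as far as the arm can. A call is refused whole if a number of a shift passes 50 or a number of a turn 8.59, either way. A call with a gripper value outside its range is refused whole. "claw" is the opening in per cent of the stroke, from 0 (shut) to 100 (fully open), set as the call begins (left out, the last holds). The fingers move at their own pace and stop on an object; the grip force is fixed at half the most. Time passes only in rows, so rows that do not move let the fingers close. It gives the time, the measured TCP pose, the force and the opening at its end, in the units of the state.
- state(): the state, without advancing time (a new reading comes with each control period).
- grab_frame(name): name is "scene" or "side" or "wrist"; returns (picture, depth): 400x640x3 uint8, red, green, blue; 400x640 float32, m along the optical axis (not along the pixel's ray), 0 where there is no reading.
- camera_params(name): a dict with "mtx" (3x3 intrinsics, pixels), "k1" (the pictures are not rectified: a ray, as slopes to the right and down, at radius r is drawn at 1 + k1 r^2 times it, then the intrinsics apply), "extrinsics" (4x4, takes a point from camera to world coordinates); the wrist camera has in their place "T_tool_cam" (4x4, takes a point from camera to tool coordinates, whose origin is the TCP and whose axes are the flange's). Camera axes: x right, y down, z forward; pixel columns grow to the right and rows downward; lengths in m; the calibration is good to about 2 mm. A picture is of the moment at which its call begins: read the wrist's pose just before it. camera_params takes no time and is no camera call.
- job_done(): hands the job in, once; it reports no verdict.
Trained networks look in the newest picture that a camera, given by its name, has taken for a name from the list of things; names that differ only in an ending like _2 or _b are one class to them, and where a whole thing is asked for, a point or a joint stands for the part that bears it (a point fixed in the world has none). Each returns a list of dicts, best first, with "p" (0 to 1); they miss things now and then, are a little off and sometimes report something else, mostly with a low value. They report only what shows in the picture. A call takes as long as a camera call. They do not tell look-alikes from the thing itself.
- boxes_of(camera, label): "box" ([left, top, width, height] in pixels, round what is visible of it).
The state is a dict: "time": time; "joint_pos": joint angles; "joint_vel": joint speeds; "joint_efforts": joint torques, N m; "tool_pos": TCP position; "tool_rot": TCP orientation; "contact_force": force on the tool from outside, world axes, zero at the start; "ft_torque": the same for the moment, N m; "gripper_width": opening from 0.0 (shut) to 1.0 (fully open).
Only numpy, scipy, OpenCV 4.12 (cv2) and the standard library are available. Lean on these libraries where they do the work, as an engineer would, in place of code of your own. Each camera call takes 0.05 s, during which the arm holds its last target. There are 200 camera calls.

## Task

Push the loose brass cap of the copper tee (the capped fitting with a side branch) fully down onto its shoulder while the tee stands in the wooden block, then pull the tee out and show it to the inspection camera: hold it upright in the air with the mouth of its branch facing straight into the lens, centred on the lens and about 80 mm in front of it. Finish while still holding it there; do not touch the camera, and leave the other two fittings, the bottle and the screwdriver where they are.

Things in the scene. Friction and masses are not known exactly. Their poses are not given: they have to be found in the camera images.
- tee: Copper tee, about 0.31 kg, upright and loose in one socket of the block. Origin: its centre, where the upright tube and the side branch cross; z up, x out along the branch (at first roughly away from the robot); both 22 mm in diameter. A 34 mm collar (26 to 38 mm below the origin) rests on the block; a 22 mm stub below it reaches 64 mm below the origin, 26 mm deep in the socket.
- mouth (a point): Centre of the open mouth of the tee's branch (28 mm flare), 50 mm from the tee's centre; its x axis points out of the mouth, z up along the tube.
- cap_top (a point): Centre of the flat top of the tee's round brass cap, 30 mm in diameter, 24 mm tall: 62 mm above the tee's centre when seated, up to 74 mm before. Seated, the cap rests on a 28 mm shoulder ring (32 to 38 mm above the tee's centre). The tee can be gripped from above across the cap in any direction, with the fingertips staying above the branch.
- cap (a joint): How far the cap is pushed down, m: 0 is 12 mm proud of the shoulder, 0.012 is fully home; starts at 0 to 0.005. A stiff push fit: it slides when pushed with a little over 10 N, stays where it is left, and carries the tee's weight when the tee is lifted by it.
- lens (a point): Centre of the inspection camera's front glass, 220 mm above the bench; x points level out of the lens along the view, z up. Lens barrel 45 mm in diameter, 40 mm long; behind it a grey housing 60 x 50 x 50 mm on a post with a 110 mm square foot. Fixed to the bench.
- block: Beech holding block, 90 (x) x 310 (y) x 45 (z) mm, fixed to the bench, origin at the centre of its underside. Three sockets 24 mm wide, 30 mm deep, in its top at y = -95, 0 and 95 mm, holding the tee, the straight fitting and the elbow in any order.
- straight: Bystander: the same capped upright tube without a branch, cap seated; loose in the block. Origin on its axis 38 mm above the block's top; its top is 62 mm above the origin.
- elbow: Bystander: a copper elbow without cap, arm 40 mm long level along its x, roughly away from the robot; loose in the block. Origin where its axes cross, 38 mm above the block's top.
- bottle: Bystander: closed drinking-water bottle, 60 mm in diameter, 150 mm tall, standing; origin at the centre of its underside.
- screwdriver: Bystander: screwdriver lying on the bench, its length along its x.
Mind the look-alikes: they are no part of the job. Leave any blue or purple look-alike of the tee alone.

How it is judged:
On the way, in this order (a step that is already met when the one before it is completed fails the run):
1. the cap is pushed fully home while the tee stands in the block (value of joint cap above 0.0105 m and height (world z) of tee between 0.078 and 0.088 m and angle between tee's own z axis and vertical below 0.1 rad), for 0.2 s.
2. the tee is lifted clear out of the block (height (world z) of tee above 0.125 m and contact force between tee and the fingers above 0.5 N and contact force between tee and block below 0.05 N), for 0.2 s.
At the end, for the whole second after the job is handed in: Cap home within 1.5 mm; only the fingers hold the tee, still, upright and pointing into the lens within 10 degrees, mouth 60 to 100 mm from the glass and within 15 mm of the lens axis; other fittings within 20 mm, bottle and screwdriver within 30 mm of their starts (value of joint cap above 0.0105 m and x of mouth in the frame of lens between 0.06 and 0.1 m and y of mouth in the frame of lens between -0.015 and 0.015 m and z of mouth in the frame of lens between -0.015 and 0.015 m and x of tee in the frame of lens above 0.1 m and angle between the x axis of tee and the x axis of lens, either way round below 0.18 rad and angle between tee's own z axis and vertical below 0.18 rad and contact force between tee and the fingers above 0.5 N and contact force between tee and block below 0.05 N and contact force between tee and straight below 0.05 N and contact force between tee and elbow below 0.05 N and linear speed of tee below 0.03 m/s and distance of each of straight, elbow from where it was at the start of the episode below 0.02 m and distance of each of bottle, screwdriver from where it was at the start of the episode below 0.03 m); the arm keeps its last pose, push and grip.
It fails at once if the camera is touched (contact force between camera and the arm above 1 N or contact force between camera and the fingers above 1 N or contact force between camera and tee above 1 N).
It fails at once if another fitting, the bottle or the screwdriver is disturbed (distance of any of straight, elbow from where it was at the start of the episode above 0.02 m or distance of any of bottle, screwdriver from where it was at the start of the episode above 0.03 m).
It also fails if it takes over 48 s, if anything falls off the work surface, if the arm or the gripper's body presses on something with over 40 N, if the wrist force passes 120 N, or if a joint passes its speed limit or range.

## Working session

There is one attempt and no reset: what is moved stays moved. The work goes in short steps, Python scripts to look and compute and a tool call to move; the robot and the scene stay as the last step left them, time stands still between calls to the robot, and variables do not carry over. Pictures are saved under pics/ and viewed, about 8 in all and at most 12, crops included, and the job is handed in when it is done.

Besides the shell and the picture viewer there is one more tool, called after "Request:" by a JSON object that holds its "fn" and its "kwargs". step_arm: Moves the arm, as the interface text tells. Its arguments: {"type":"object","properties":{"steps":{"type":"array"},"claw":{"type":"number"}},"required":["steps"]}

```bash
mkdir -p pics
cat > h.py <<'E'
import numpy as np, cv2
from plant import *
from scipy.spatial.transform import Rotation as R
def T_tool(s):
    q=s["tool_rot"];T=np.eye(4);T[:3,:3]=R.from_quat([q[1],q[2],q[3],q[0]]).as_matrix();T[:3,3]=s["tool_pos"];return T
def cam(name):
    p=camera_params(name);M=np.array(p["mtx"])
    E=np.array(p["extrinsics"]) if "extrinsics" in p else T_tool(state())@np.array(p["T_tool_cam"])
    return M,p["k1"],E
def cloud(name,depth,c=None):
    M,k,E=c or cam(name);h,w=depth.shape
    u,v=np.meshgrid(np.arange(w),np.arange(h))
    x=(u-M[0,2])/M[0,0];y=(v-M[1,2])/M[1,1];a,b=x.copy(),y.copy()
    for _ in range(6):
        f=1+k*(a*a+b*b);a=x/f;b=y/f
    P=np.stack([a*depth,b*depth,depth],-1)@E[:3,:3].T+E[:3,3]
    P[depth<=0]=np.nan;return P
E
python3 - <<'E'
from h import *
out=[]
for n in("scene","side"):
    c=cam(n);im,d=grab_frame(n);np.savez(f"pics/{n}.npz",im=im,d=d,P=cloud(n,d,c))
    cv2.imwrite(f"pics/{n}0.png",im[...,::-1])
    print(n,c[2][:3,3].round(3))
    for l in("tee","cap_top","mouth","straight","elbow","bottle","screwdriver","block","lens"):
        try:
            for b in boxes_of(n,l)[:3]:
                P=cloud(n,d,c);x,y,w,h=[int(t) for t in b["box"]];q=P[y+h//4:y+3*h//4+1,x+w//4:x+3*w//4+1].reshape(-1,3)
                print(l,round(b["p"],2),[x,y,w,h],np.nanmedian(q,0).round(3))
        except Exception as e: print(l,e)
E
```

```text
scene [ 1.412 -0.581  0.863]
tee 0.8 [359, 226, 24, 43] [0.723 0.065 0.071]
tee 0.75 [304, 161, 21, 39] [0.355 0.119 0.064]
tee 0.65 [392, 197, 20, 42] [0.672 0.206 0.076]
cap_top 0.57 [398, 196, 7, 12] [0.669 0.205 0.138]
cap_top 0.55 [300, 165, 15, 8] [0.354 0.096 0.132]
cap_top 0.48 [347, 180, 12, 12] [0.539 0.135 0.15 ]
mouth 0.97 [305, 164, 19, 35] [0.355 0.12  0.063]
mouth 0.87 [357, 224, 23, 43] [0.715 0.065 0.066]
mouth 0.82 [392, 198, 19, 40] [0.672 0.204 0.076]
straight 0.57 [378, 178, 11, 32] [0.561 0.235 0.089]
elbow 0.74 [319, 205, 11, 19] [0.531 0.038 0.087]
elbow 0.39 [295, 195, 101, 46] [0.546 0.113 0.047]
bottle 0.57 [432, 186, 20, 48] [0.718 0.328 0.092]
screwdriver 0.55 [172, 234, 50, 13] [ 0.353 -0.31   0.024]
block 0.94 [297, 194, 99, 47] [0.546 0.116 0.047]
lens 0.91 [191, 204, 54, 110] [ 0.495 -0.291  0.01 ]
side [0.229 0.807 0.801]
tee 0.9 [362, 241, 29, 48] [0.361 0.116 0.066]
tee 0.9 [358, 271, 26, 49] [0.351 0.222 0.077]
tee 0.87 [290, 226, 25, 43] [0.535 0.153 0.094]
cap_top 0.76 [299, 224, 11, 16] [0.53  0.156 0.155]
cap_top 0.7 [381, 244, 13, 9] [0.344 0.116 0.138]
cap_top 0.59 [360, 270, 17, 18] [0.357 0.219 0.138]
mouth 0.92 [364, 242, 30, 50] [0.354 0.117 0.071]
mouth 0.74 [290, 224, 23, 44] [0.539 0.152 0.094]
mouth 0.66 [249, 193, 14, 49] [0.708 0.075 0.073]
straight 0.98 [271, 249, 14, 43] [0.552 0.248 0.113]
elbow 0.52 [314, 218, 18, 27] [0.523 0.056 0.083]
bottle 0.95 [180, 266, 33, 58] [0.689 0.364 0.099]
screwdriver 0.8 [379, 183, 62, 14] [ 0.366 -0.3    0.014]
block 0.69 [249, 223, 105, 102] [0.525 0.181 0.045]
block 0.19 [288, 226, 27, 42] [0.539 0.151 0.093]
lens 0.58 [334, 105, 37, 81] [ 0.597 -0.415  0.013]
```

Run:
```python
from h import *
a=np.load("pics/scene.npz")["im"][130:330,150:470];b=np.load("pics/side.npz")["im"][70:350,150:470]
r=lambda i:cv2.resize(i,None,fx=2.4,fy=2.4 if 0 else 2.4*1,interpolation=cv2.INTER_CUBIC)
cv2.imwrite("pics/a.png",r(a)[...,::-1]);cv2.imwrite("pics/b.png",cv2.resize(b,None,fx=2.1,fy=2.1,interpolation=cv2.INTER_CUBIC)[...,::-1])
```

```text
(no output)
```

View pics/a.png

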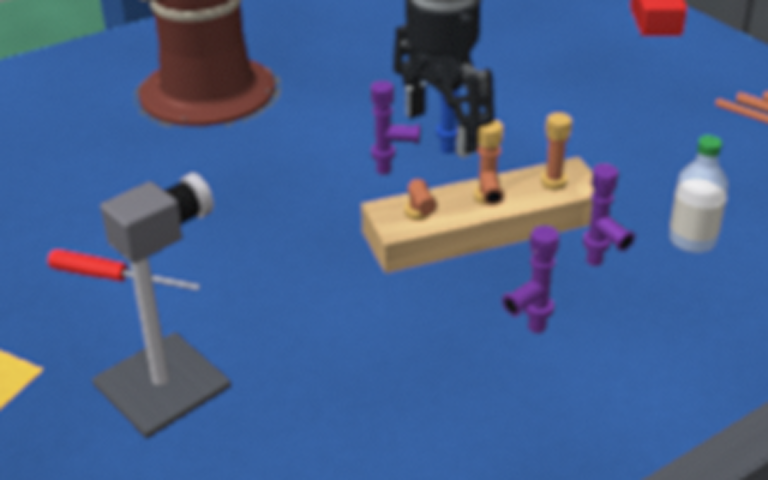

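View pics/b.png

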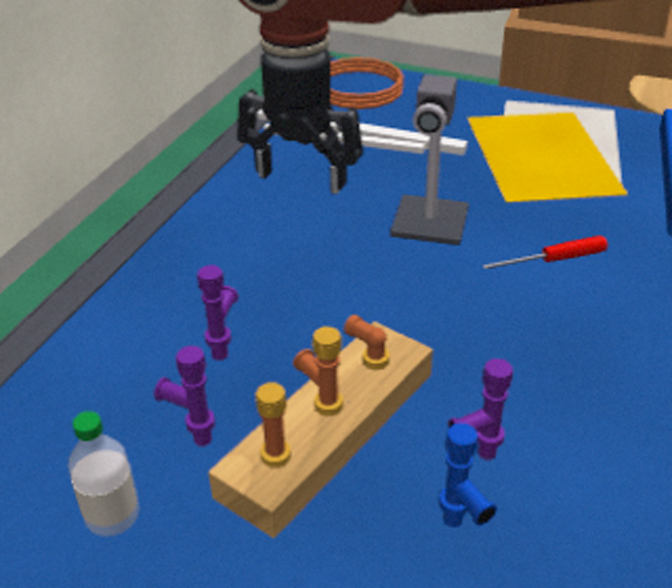

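Both views show the real copper tee in the middle socket (scene ≈(353,192), side ≈(305,245)). The purple and blue look-alikes stand on the bench. The camera is at negative y with its lens facing roughly +y (side ≈(355,127)).

Run:
```python
from h import *
for n in("scene","side"):
    z=np.load(f"pics/{n}.npz");im=z["im"];P=z["P"];hsv=cv2.cvtColor(im,cv2.COLOR_RGB2HSV).astype(int)
    p=P.reshape(-1,3);h=hsv.reshape(-1,3)
    near=(abs(p[:,0]-.535)<.12)&(abs(p[:,1]-.148)<.2)
    orange=(h[:,0]<30)&(h[:,1]>110)
    top=near&orange&(p[:,2]>.135)
    for y0,y1 in((.1,.19),(.19,.3)):
        q=p[top&(p[:,1]>y0)&(p[:,1]<y1)]; print(n,"cap",len(q),q.mean(0).round(4),q[:,2].max().round(4),q.min(0).round(3),q.max(0).round(3))
    b=near&(abs(p[:,2]-.045)<.004); q=p[b][:,:2].astype(np.float32); print("blocktop",cv2.minAreaRect(q),len(q))
    t=near&orange&(p[:,2]>.065)&(p[:,2]<.11); 
    for y0,y1 in((-.02,.095),(.1,.2),(.2,.3)):
        q=p[t&(p[:,1]>y0)&(p[:,1]<y1)]; 
        if len(q)>4: print("  tube",len(q),q.mean(0).round(4),"far x end",q[q[:,0]>q[:,0].max()-.012].mean(0).round(4),q[:,0].max().round(3))
    # camera
    c=(p[:,2]>.17)&(p[:,2]<.27)&(p[:,1]<-.12)&(p[:,1]>-.5)&(p[:,0]>.3)&(p[:,0]<.75)
    q=p[c]; print(" cam",len(q),q.min(0).round(3),q.max(0).round(3),q.mean(0).round(3))
    r=cv2.minAreaRect(q[:,:2].astype(np.float32));print(r)
    f=c&(h[:,1]<70)&(h[:,2]>150); q=p[f]; print(" white",len(q),q.mean(0).round(4) if len(q) else 0)
    pl=(p[:,2]>.004)&(p[:,2]<.014)&(p[:,1]<-.12)&(p[:,1]>-.55)&(p[:,0]>.3)&(p[:,0]<.75)&(h[:,1]<90)
    q=p[pl];print(" foot",len(q),cv2.minAreaRect(q[:,:2].astype(np.float32)))
```

```text
scene cap 79 [0.538  0.1368 0.1499] 0.16 [0.528 0.124 0.136] [0.548 0.15  0.16 ]
scene cap 51 [0.5602 0.2309 0.144 ] 0.1499 [0.546 0.218 0.137] [0.571 0.244 0.15 ]
blocktop ((0.529214084148407, 0.14297893643379211), (0.31073683500289917, 0.09856410324573517), 76.37708282470703) 1331
  tube 112 [0.5322 0.041  0.0878] far x end [0.5441 0.0403 0.0866] 0.55
  tube 115 [0.5564 0.1265 0.0916] far x end [0.5725 0.1196 0.0881] 0.579
  tube 65 [0.5601 0.2298 0.0858] far x end [0.5606 0.23   0.0865] 0.566
 cam 1098 [ 0.531 -0.347  0.17 ] [ 0.59  -0.241  0.249] [ 0.568 -0.304  0.23 ]
((0.5560337901115417, -0.2943536639213562), (0.0537622831761837, 0.10103653371334076), 10.274033546447754)
 white 58 [ 0.5547 -0.2531  0.2374]
 foot 1252 ((0.553367555141449, -0.3998453915119171), (0.28613996505737305, 0.43065595626831055), 79.79798126220703)
side cap 166 [0.5272 0.1511 0.1504] 0.1581 [0.514 0.132 0.135] [0.544 0.162 0.158]
side cap 147 [0.551  0.241  0.1437] 0.1476 [0.537 0.224 0.135] [0.567 0.254 0.148]
blocktop ((0.5563262104988098, 0.13802099227905273), (0.3122563660144806, 0.1506856083869934), 75.28963470458984) 2739
  tube 198 [0.5176 0.0563 0.0873] far x end [0.5401 0.0498 0.0906] 0.547
  tube 235 [0.5423 0.1439 0.089 ] far x end [0.5717 0.1289 0.0904] 0.578
  tube 136 [0.5483 0.2446 0.0874] far x end [0.554  0.2475 0.0878] 0.561
 cam 484 [ 0.525 -0.348  0.199] [ 0.584 -0.238  0.249] [ 0.549 -0.278  0.233]
((0.5536438226699829, -0.29241320490837097), (0.04918462038040161, 0.10827396810054779), 8.415121078491211)
 white 21 [ 0.5432 -0.2502  0.2369]
 foot 670 ((0.5541427731513977, -0.39354434609413147), (0.2935941219329834, 0.43706631660461426), 79.60077667236328)
```

Run:
```python
from h import *
s=state();print(s["time"],T_tool(s).round(3));print(np.array(camera_params("wrist")["T_tool_cam"]).round(3))
```

```text
1.0 [[ 0.     1.     0.     0.625]
 [ 1.    -0.    -0.     0.   ]
 [-0.     0.    -1.     0.231]
 [ 0.     0.     0.     1.   ]]
[[ 0.    -0.958 -0.286  0.073]
 [ 1.    -0.     0.001 -0.   ]
 [-0.001 -0.286  0.958 -0.141]
 [ 0.     0.     0.     1.   ]]
```

Request:
{"fn": "step_arm", "kwargs": {"steps": [[0, 0, 0, 0]]}}

```text
time: 1.1
tool_pos: [0.625, 0.0, 0.2313]
tool_rot: [0.0, 0.707, 0.707, 0.0]
contact_force: [-0.1, 0.6, 1.3]
gripper_width: 1.001
```

Request:
{"fn": "step_arm", "kwargs": {"steps": [[24, -16, -10, 0], [24, -16, -10, 0], [24, -16, -10, 0], [24, -16, 0, 0], [24, -16, 0, 0], [24, -13, 0, 0], [0, 0, 0, 0], [0, 0, 0, 0]]}}

```text
time: 1.9
tool_pos: [0.5291, 0.1483, 0.2629]
tool_rot: [0.0, 0.708, 0.706, 0.001]
contact_force: [0.3, 0.2, -0.1]
gripper_width: 1.002
```

Run:
```python
from h import *
c=cam("wrist");print(state()["tool_pos"],state()["contact_force"]);im,d=grab_frame("wrist");P=cloud("wrist",d,c);np.savez("pics/w1.npz",im=im,d=d,P=P)
cv2.imwrite("pics/w1.png",im[...,::-1])
p=P.reshape(-1,3);h=cv2.cvtColor(im,cv2.COLOR_RGB2HSV).reshape(-1,3)
for z0,z1 in((.14,.165),(.07,.105)):
    m=(abs(p[:,2]-(z0+z1)/2)<(z1-z0)/2)&(h[:,0]<30)&(h[:,1]>100)
    l=np.zeros(m.shape,np.uint8);l[m]=1;n,L,st,ce=cv2.connectedComponentsWithStats(l.reshape(400,640))
    for i in range(1,n):
        if st[i,4]>100:
            q=P[L==i];a=np.percentile(q,[1,99],axis=0);print(z0,st[i],q.mean(0).round(4),a.round(4).tolist(),cv2.minAreaRect(q[:,:2].astype(np.float32)))
```

```text
[0.52912488 0.14829178 0.26286211] [ 0.25394546  0.1854197  -0.12345258]
0.14 [329  74  35  36 956] [0.5537 0.2367 0.143 ] [[0.5402, 0.2231, 0.141], [0.5672, 0.2503, 0.1447]] ((0.5531156659126282, 0.23654621839523315), (0.02903221920132637, 0.028532858937978745), 0.18860183656215668)
0.14 [303 178  35  36 924] [0.5307 0.1465 0.1525] [[0.5163, 0.1314, 0.1407], [0.545, 0.1599, 0.155]] ((0.5305926203727722, 0.1454266905784607), (0.030648447573184967, 0.029921967536211014), 14.434412956237793)
0.07 [311 169  52  42 632] [0.5567 0.1338 0.0889] [[0.5227, 0.1116, 0.0726], [0.5775, 0.1557, 0.0972]] ((0.5469045042991638, 0.1342012882232666), (0.026718834415078163, 0.06008487194776535), 62.20818328857422)
0.07 [291 241  43  31 810] [0.5217 0.0524 0.0886] [[0.497, 0.0351, 0.0715], [0.5462, 0.0645, 0.0945]] ((0.5200684666633606, 0.04851355403661728), (0.026578621938824654, 0.05136893689632416), 73.83973693847656)
```

View pics/w1.png

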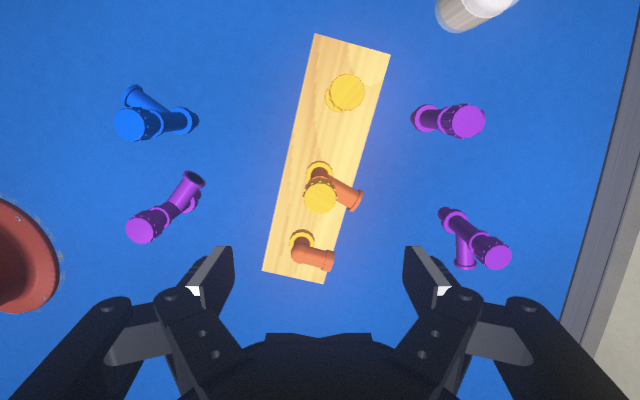

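The tee's cap is at pixel (320,196) and its branch points lower right at about -27.5°. The fingers are clear of everything. I'll shut the fingers, then press.

Request:
{"fn": "step_arm", "kwargs": {"claw": 0, "steps": [[-3, 1.5, 0, 0], [0, 0, 0, 0], [0, 0, 0, 0], [0, 0, 0, 0], [0, 0, 0, 0], [0, 0, 0, 0], [0, 0, 0, 0], [0, 0, 0, 0]]}}

```text
time: 2.75
tool_pos: [0.5325, 0.1416, 0.2622]
tool_rot: [0.0, 0.71, 0.704, 0.0]
contact_force: [-0.4, 0.1, -0.5]
gripper_width: 0.002
```

Request:
{"fn": "step_arm", "kwargs": {"steps": [[0, 0, 30, 0], [0, 0, 30, 0], [0, 0, 22, 0], [0, 0, 8, 0], [0, 0, 0, 0], [0, 0, 0, 0]]}}

```text
time: 3.35
tool_pos: [0.5343, 0.1423, 0.1726]
tool_rot: [0.002, 0.709, 0.705, 0.002]
contact_force: [-0.5, 0.4, 0.6]
gripper_width: -0.002
```

Request:
{"fn": "step_arm", "kwargs": {"steps": [[3, -3.5, 4, 0], [0, 0, 5, 0], [0, 0, 3, 0], [0, 0, 3, 0], [0, 0, 3, 0], [0, 0, 3, 0]]}}

```text
time: 3.95
tool_pos: [0.5335, 0.1461, 0.1553]
tool_rot: [0.004, 0.709, 0.705, 0.006]
contact_force: [-0.6, -0.0, 9.2]
gripper_width: -0.002
```

Request:
{"fn": "step_arm", "kwargs": {"steps": [[0, -2, 4, 0], [0, 0, 4, 0], [0, 0, 4, 0], [0, 0, 4, 0]]}}

```text
time: 4.35
tool_pos: [0.5387, 0.1468, 0.1501]
tool_rot: [0.01, 0.709, 0.705, 0.013]
contact_force: [-2.5, -0.2, 10.4]
gripper_width: 0.004
```

Request:
{"fn": "step_arm", "kwargs": {"steps": [[0, 0, -4, 0], [-1, -8, 0, 0], [0, 0, 0, 0]]}}

```text
time: 4.65
tool_pos: [0.5305, 0.1458, 0.1545]
tool_rot: [0.01, 0.709, 0.705, 0.013]
contact_force: [0.5, -0.7, -0.3]
gripper_width: 0.001
```

Request:
{"fn": "step_arm", "kwargs": {"steps": [[0, -2, 12, 0], [0, -2, 10, 0], [0, 0, 0, 0]]}}

```text
time: 4.95
tool_pos: [0.5379, 0.1472, 0.1484]
tool_rot: [0.019, 0.709, 0.704, 0.025]
contact_force: [-0.0, -0.2, -0.8]
gripper_width: -0.001
```

Request:
{"fn": "step_arm", "kwargs": {"steps": [[0, 0, -4, 0], [-1, -9, 0, 0], [0, 0, 0, 0]]}}

```text
time: 5.25
tool_pos: [0.527, 0.1461, 0.1503]
tool_rot: [0.019, 0.709, 0.704, 0.024]
contact_force: [0.5, 0.3, -1.2]
gripper_width: -0.0
```

Request:
{"fn": "step_arm", "kwargs": {"steps": [[0, -5, 12, 0]]}}

```text
time: 5.35
tool_pos: [0.5266, 0.1467, 0.1442]
tool_rot: [0.022, 0.709, 0.704, 0.028]
contact_force: [-9.3, -1.5, 66.9]
gripper_width: 0.003
```

Request:
{"fn": "step_arm", "kwargs": {"steps": [[0, 0, -20, 0], [0, 2, -30, 0], [0, 2, -30, 0], [0, 0, 0, 0]]}}

```text
time: 5.75
tool_pos: [0.5225, 0.1459, 0.2226]
tool_rot: [0.021, 0.709, 0.704, 0.026]
contact_force: [0.3, -0.0, 1.0]
gripper_width: 0.0
```

Request:
{"fn": "step_arm", "kwargs": {"claw": 100, "steps": [[0, 0, 0, 0], [0, 0, 0, 0], [0, 0, 0, 0], [0, 0, 0, 0], [0, 0, 0, 0], [0, 0, 0, 0], [0, 0, 0, 0]]}}

```text
time: 6.45
tool_pos: [0.518, 0.1453, 0.2121]
tool_rot: [0.016, 0.709, 0.705, 0.02]
contact_force: [-0.2, -0.6, -0.2]
gripper_width: 1.002
```

Run:
```python
from h import *
c=cam("wrist");print(T_tool(state()).round(4));im,d=grab_frame("wrist");P=cloud("wrist",d,c)
cv2.imwrite("pics/w2.png",im[...,::-1])
p=P.reshape(-1,3);h=cv2.cvtColor(im,cv2.COLOR_RGB2HSV).reshape(-1,3)
for z0,z1 in((.135,.165),(.07,.105)):
    m=(abs(p[:,2]-(z0+z1)/2)<(z1-z0)/2)&(h[:,0]<30)&(h[:,1]>100)
    l=np.zeros(m.shape,np.uint8);l[m]=1;n,L,st,ce=cv2.connectedComponentsWithStats(l.reshape(400,640))
    for i in range(1,n):
        if st[i,4]>100:
            q=P[L==i];print(z0,st[i],q.mean(0).round(4),np.percentile(q[:,2],[50,95]).round(4),cv2.minAreaRect(q[:,:2].astype(np.float32)))
```

```text
[[ 0.0064  0.9986  0.0516  0.518 ]
 [ 1.     -0.0068  0.0058  0.1453]
 [ 0.0062  0.0515 -0.9987  0.2121]
 [ 0.      0.      0.      1.    ]]
0.135 [ 341   60   45   48 1617] [0.5528 0.2363 0.1427] [0.1429 0.1441] ((0.5535637736320496, 0.236458882689476), (0.03151215985417366, 0.03079429641366005), 64.700927734375)
0.135 [ 310  188   41   40 1190] [0.5303 0.1461 0.1425] [0.1428 0.1439] ((0.5305142998695374, 0.1451510787010193), (0.03065088763833046, 0.029919840395450592), 14.102083206176758)
0.07 [314 177  61  48 796] [0.5561 0.1343 0.0888] [0.0901 0.0954] ((0.5466575026512146, 0.13374437391757965), (0.027042362838983536, 0.06039109081029892), 62.879249572753906)
0.07 [ 291  260   51   34 1125] [0.5214 0.0527 0.0883] [0.0901 0.0937] ((0.5203475952148438, 0.0493774339556694), (0.024186424911022186, 0.051621902734041214), 73.37074279785156)
```

View pics/w2.png

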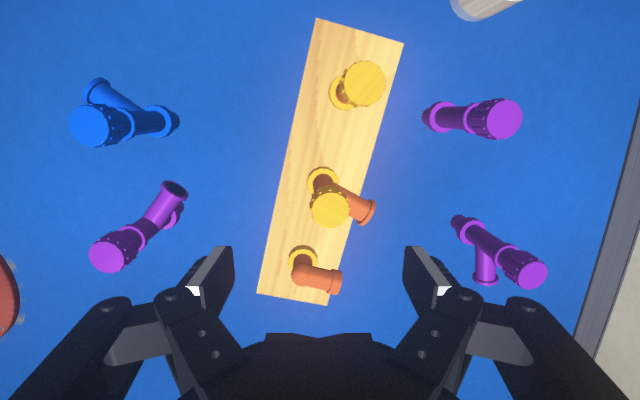

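The cap top (0.1428) now equals the seated straight's top (0.1429), so it is home. Descending to grip.

Request:
{"fn": "step_arm", "kwargs": {"steps": [[0, 7, 10, 0], [0, 0, 10, 0], [0, 0, 15, 0], [0, 0, 10, 0], [0, 0, 0, 0], [0, 0, 0, 0]]}}

```text
time: 7.1
tool_pos: [0.5274, 0.1453, 0.162]
tool_rot: [0.015, 0.709, 0.705, 0.019]
contact_force: [0.4, 0.2, 0.3]
gripper_width: 0.999
```

Request:
{"fn": "step_arm", "kwargs": {"steps": [[0, 0.5, 12, 0], [0, 0, 12, 0], [0, 0, 12, 0], [0, 0, 8, 0], [0, 0, 0, 0], [0, 0, 0, 0]]}}

```text
time: 7.7
tool_pos: [0.5302, 0.1457, 0.1141]
tool_rot: [0.015, 0.709, 0.705, 0.019]
contact_force: [0.4, -1.1, -0.1]
gripper_width: 1.001
```

Request:
{"fn": "step_arm", "kwargs": {"claw": 0, "steps": [[0, 0, 1, 0], [0, 0, 0, 0], [0, 0, 0, 0], [0, 0, 0, 0], [0, 0, 0, 0], [0, 0, 0, 0], [0, 0, 0, 0]]}}

```text
time: 8.4
tool_pos: [0.5313, 0.1458, 0.115]
tool_rot: [0.016, 0.709, 0.705, 0.021]
contact_force: [0.7, 0.5, 0.1]
gripper_width: 0.335
```

Request:
{"fn": "step_arm", "kwargs": {"steps": [[0, 0.5, -10, 0], [0, 0.5, -10, 0], [0, 0.5, -12, 0], [0, 0.5, -12, 0], [0, 0.5, -12, 0], [0, 0.5, -12, 0], [0, 0, 0, 0], [0, 0, 0, 0]]}}

```text
time: 9.2
tool_pos: [0.5304, 0.1453, 0.1894]
tool_rot: [0.016, 0.709, 0.705, 0.021]
contact_force: [0.5, 0.3, -3.8]
gripper_width: 0.334
```

Request:
{"fn": "step_arm", "kwargs": {"steps": [[0, 2, -20, 0], [0, 2, -20, 0], [0, 2, -20, 0], [0, 1, -10, 0], [0, 0, 0, 0], [0, 0, 0, 0], [0, 0, 0, 0]]}}

```text
time: 9.9
tool_pos: [0.5308, 0.1444, 0.2551]
tool_rot: [0.013, 0.709, 0.705, 0.016]
contact_force: [0.2, 0.0, -1.9]
gripper_width: 0.331
```

Request:
{"fn": "step_arm", "kwargs": {"steps": [[0, 0, 0, 7], [0, 0, 0, 8], [0, 0, 0, 8], [0, 0, 0, 8], [0, 0, 0, 8], [0, 0, 0, 8], [0, 0, 0, 6], [0, 0, 0, 0]]}}

```text
time: 10.7
tool_pos: [0.5256, 0.1438, 0.2425]
tool_rot: [0.002, 0.955, 0.296, 0.011]
contact_force: [0.3, -0.8, -3.5]
gripper_width: 0.332
```

Request:
{"fn": "step_arm", "kwargs": {"steps": [[-10, 13, 0, 0], [-17, 23, 0, 0], [-18, 25, 0, 0], [-18, 25, 0, 0], [-18, 25, 0, 0], [-18, 22, 0, 0], [-10, 12, 0, 0], [0, 0, 0, 0]]}}

```text
time: 11.5
tool_pos: [0.5159, -0.043, 0.2342]
tool_rot: [0.0, 0.951, 0.308, 0.006]
contact_force: [-0.6, -0.0, -3.1]
gripper_width: 0.334
```

```bash
cat > m.py <<'E'
from h import *
import sys
s=state();T=T_tool(s);print(s["time"],s["gripper_width"]);print(T.round(4))
def line(q): 
    c=q.mean(0);return c,np.linalg.svd(q-c,full_matrices=False)[2][0]
A=[];C=[]
for n in("scene","side"):
    c=cam(n);im,d=grab_frame(n);P=cloud(n,d,c);cv2.imwrite(f"pics/{sys.argv[1]}_{n}.png",im[...,::-1])
    p=P.reshape(-1,3);h=cv2.cvtColor(im,cv2.COLOR_RGB2HSV).reshape(-1,3)
    g=T[:3,3]
    near=(np.hypot(p[:,0]-g[0],p[:,1]-g[1])<.085)&(p[:,2]>.14)&(p[:,2]<.31)&(h[:,0]<30)&(h[:,1]>110)
    np.save(f"pics/{sys.argv[1]}_{n}.npy",p[near]);A.append(p[near])
    q=p[(p[:,2]>.195)&(p[:,2]<.26)&(p[:,1]<-.225)&(p[:,1]>-.4)&(abs(p[:,0]-.55)<.07)];C.append(q)
    print(n,"copper",near.sum(),p[near].min(0).round(4),p[near].max(0).round(4),"lens",cv2.minAreaRect(q[:,:2].astype(np.float32)))
    b=p[near&(p[:,2]<.195)];print("  lower tube",b.mean(0).round(4) if len(b) else 0)
    print("  branch", *[np.r_[y0,p[near&(abs(p[:,2]-.22)<.02)&(abs(p[:,1]-y0)<.004)].mean(0)].round(4) for y0 in g[1]-np.arange(.014,.052,.009)],sep="\n   ")
q=np.vstack(C);print("both cam",cv2.minAreaRect(q[:,:2].astype(np.float32)),q[:,2].max())
E
python3 m.py m1
```

```text
11.5 0.3340227680989519
[[ 0.8106  0.5855  0.0115  0.5159]
 [ 0.5855 -0.8107  0.0029 -0.043 ]
 [ 0.011   0.0044 -0.9999  0.2342]
 [ 0.      0.      0.      1.    ]]
scene copper 284 [ 0.5004 -0.0919  0.1451] [ 0.5418 -0.0257  0.2872] lens ((0.5575610995292664, -0.2937870919704437), (0.05230684205889702, 0.10212766379117966), 7.010356426239014)
  lower tube [ 0.5219 -0.0464  0.1729]
  branch
   [-0.057   0.5221 -0.057   0.2094]
   [-0.066   0.5238 -0.0655  0.2084]
   [-0.075   0.526  -0.0747  0.2097]
   [-0.084   0.5278 -0.0836  0.2098]
   [-0.093   0.5244 -0.0907  0.2088]
side copper 309 [ 0.4975 -0.0909  0.1416] [ 0.5292 -0.0151  0.2856] lens ((0.5457754731178284, -0.2920071482658386), (0.03350856527686119, 0.10537684708833694), 5.611307621002197)
  lower tube [ 0.5098 -0.0308  0.1715]
  branch
   [-0.057   0.5059 -0.0558  0.2047]
   [-0.066   0.5079 -0.066   0.2069]
   [-0.075   0.508  -0.075   0.2043]
   [-0.084   0.5096 -0.0854  0.2081]
   [-0.093   0.5076 -0.09    0.2027]
both cam ((0.5559382438659668, -0.2913600504398346), (0.054489631205797195, 0.10644691437482834), 9.122152328491211) 0.2493468736078438
```

Request:
{"fn": "step_arm", "kwargs": {"steps": [[-5, 10, -6, 0], [-5, 12, -6, 0], [-5, 12, -6, 0], [-5, 12, -4, 0], [-5, 10, 0, 0], [0, 0, 0, 0], [0, 0, 0, 0]]}}

```text
time: 12.3
tool_pos: [0.5307, -0.1051, 0.2587]
tool_rot: [0.0, 0.95, 0.311, 0.007]
contact_force: [-0.2, 0.7, -2.8]
gripper_width: 0.335
```

Request:
{"fn": "step_arm", "kwargs": {"steps": [[-3, 4, 3, 0], [-3, 4, 2, 0], [0, 0, 0, 0], [0, 0, 0, 0], [0, 0, 0, 0]]}}

```text
time: 12.8
tool_pos: [0.5298, -0.1148, 0.2517]
tool_rot: [-0.001, 0.95, 0.311, 0.006]
contact_force: [-0.5, 0.6, -2.6]
gripper_width: 0.335
```

```bash
python3 m.py m2
python3 - <<'E'
import cv2,numpy as np
a=cv2.imread("pics/m2_scene.png")[130:290,170:390];b=cv2.imread("pics/m2_side.png")[30:190,240:460]
cv2.imwrite("pics/m2.png",np.vstack([cv2.resize(i,None,fx=1.85*1.0,fy=1.85,interpolation=cv2.INTER_CUBIC) for i in(a,b)]))
E
```

```text
12.8 0.3346147208132584
[[ 0.8062  0.5916  0.0105  0.5298]
 [ 0.5916 -0.8063  0.0051 -0.1148]
 [ 0.0115  0.0021 -0.9999  0.2517]
 [ 0.      0.      0.      1.    ]]
scene copper 326 [ 0.5146 -0.1638  0.1624] [ 0.5543 -0.0996  0.3048] lens ((0.5554278492927551, -0.29401281476020813), (0.05481133610010147, 0.10229440778493881), 9.122223854064941)
  lower tube [ 0.5355 -0.1186  0.1831]
  branch
   [-0.1288  0.5378 -0.1281  0.2253]
   [-0.1378  0.539  -0.1378  0.2259]
   [-0.1468  0.5399 -0.1473  0.2272]
   [-0.1558  0.5413 -0.1556  0.2283]
   [-0.1648  0.5399 -0.1621  0.2247]
side copper 305 [ 0.5109 -0.1636  0.1555] [ 0.5651 -0.0843  0.3064] lens ((0.5432075262069702, -0.291209876537323), (0.02996768243610859, 0.10186181217432022), 9.699049949645996)
  lower tube [ 0.5232 -0.1022  0.1795]
  branch
   [-0.1288  0.5211 -0.1295  0.2259]
   [-0.1378  0.5218 -0.138   0.2242]
   [-0.1468  0.5228 -0.147   0.2253]
   [-0.1558  0.5228 -0.1545  0.2239]
   [-0.1648  0.5244 -0.162   0.2193]
both cam ((0.5562265515327454, -0.29194992780685425), (0.0550849549472332, 0.10598812997341156), 7.514216423034668) 0.24912663924552603
```

View pics/m2.png

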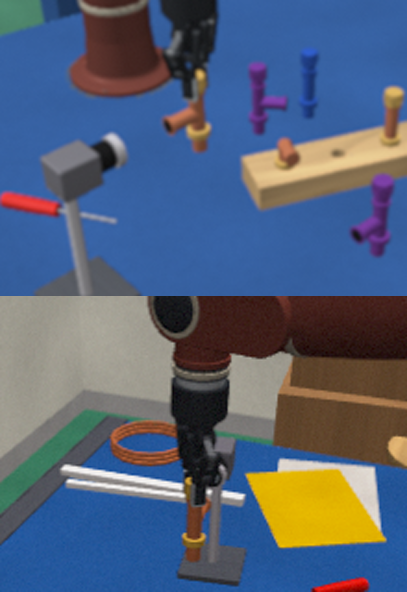

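Top: the tee hangs upright with its branch mouth facing the lens. Bottom: it is lined up in front of the camera. The mouth is about 80 mm out, roughly 4 mm off axis and 2° off in yaw. One small trim, then hand in.

Request:
{"fn": "step_arm", "kwargs": {"steps": [[2, 1, 0, -2], [0, 0, 0, 0], [0, 0, 0, 0], [0, 0, 0, 0]]}}

```text
time: 13.3
tool_pos: [0.5322, -0.1139, 0.2523]
tool_rot: [-0.0, 0.945, 0.328, 0.006]
contact_force: [0.4, 0.0, -3.1]
gripper_width: 0.334
```

```bash
python3 -c "
from plant import *
s=state();print(s['joint_vel'],s['tool_pos'],s['gripper_width']);print(job_done())"
```

```text
[ 1.05139219e-03  8.85570471e-04 -7.74751057e-05 -1.77929839e-03
  1.29754148e-03  4.91814531e-03] [ 0.53216784 -0.11394958  0.25229806] 0.3342463816152285
the job is handed in; nothing more can be done
None
```

I pushed the tee's cap home in the block, lifted the tee out by its cap and handed the job in with it held upright in front of the lens. `job_done()` reports no verdict, so the result rests on my own checks below. The job took 13.3 s on the robot's clock.

- **Cap:** after pressing, its top measured the same height as the seated straight fitting's (0.1428 m against 0.1429 m). The push stopped at about 67 N. I did not measure the cap again after lifting.
- **Tool tilt:** pressing tilted the tool by up to 4°, which had fallen below 1° by the time the tee reached the lens.
- **Showing pose:** in the last pictures the mouth was about 80 mm from the glass, within about 5 mm of the lens axis and about 2–3° off in yaw. The two fixed cameras put the branch direction about 3° apart, and estimates of the lens direction ranged over about 4°, so the yaw figure is rough.
- **Final trim:** I then shifted about 2 mm and turned 2° to correct this, and did not take another picture. At hand-in the joints were almost still and the gripper still held the tee.
- **Other objects:** no contact with the camera, bottle, screwdriver or look-alikes was seen. I did not measure them or the other two fittings again at the end.

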